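# Puff the specimen clean, then index it three clicks and hold

### The arm

A 6-joint arm with a two-finger parallel gripper is mounted at the origin on a cart in front of the work surface, level with it; the furniture and walls round the work are solid. World frame = base frame: x ahead of the robot, y to its left, z up, the work surface at z = 0. Lengths are in m, angles in rad, forces in N, time in s.
With the tool pointing down it reaches from about 0.225 to 0.875 m from the base axis. Payload 3.4 kg.
Tool frame: the origin (TCP) lies between the finger pads; the fingertips stand 11 mm ahead of it and the grasp point (between the pads) lies 8 mm behind it (tips_ahead is the distance from the TCP to the fingertips, in m); z points along the fingers, x is the direction in which the jaws open and shut, and the axes are right-handed (so a half turn about z gives the same grasp; the last joint's range is limited). The gripper opens to 85 mm and grips with 20 to 120 N. Pads are 22 mm wide; open, the fingers measure 114 mm over their backs; the gripper's body (76 mm by 85 mm) begins 54 mm behind the grasp point. The pads swing forward as they close: fully open they stand 13 mm farther back than shut.
Start: joints at [1.151, 0.276, 1.505, -0, 1.361, -0.121], TCP at [0.169, 0.55, 0.242] pointing down, gripper open.
Joint ranges: [-2.89, 2.89], [-0.75, 2.08], [0.22, 2.7], [-1.18, 4.32], [0.11, 2.71], [-2.7, 2.7]. Speed limits (rad/s): [2.57, 2.57, 3.14, 3.14, 3.14, 3.14].

### API

Orientations are given as a unit quaternion [w, x, y, z].
In Python, from rig import get_state, get_image, sign_off, masks_of, tips_ahead gives the robot as it stands.
- The arm moves only by the tool play_rows, never from a script. Its argument "series" is a list of rows, each an object of numbers: "fingers": the closure, from -1 (fully open) to 1 (shut); "dx", "dy", "dz": the shift along the world's x, y, z in mm; "turn": the turn about the world's z in rad. A call has 1 to 20 rows; each row shifts and turns the pose as measured when the row begins; what a row does not reach is not made up. A row lasts 1/12 s, in which the tool goes at most 41.7 mm and 7.16 degrees, less where a joint would pass 70% of its speed; a pose out of reach is approached as far as the arm can. A call with a gripper value outside its range is refused whole. The fingers move at their own pace and stop on an object; "squeeze" is the grip in N (left out, the last holds). Time passes only in rows, so rows that do not move let the fingers close. It gives the time, the measured TCP pose, the force and the opening at its end, in the units of the state.
- get_state(): the state, without advancing time (a new reading comes with each control period).
- get_image(name): name is "scene" or "side" or "wrist"; returns a dict with "pixels" (400x640x3 uint8, red, green, blue), "vfov" (degrees; the focal length in pixels is half the picture's height over the tangent of half this angle, whatever the lens; pixels are square), "cx", "cy" (the principal point, pixels), "dist" ([k1, k2, p1, p2, k3] as OpenCV has them; the pictures are not rectified), "rvec" (rotation vector, rad) and "tvec" (3), from world to camera coordinates, as OpenCV has them; the wrist camera has in their place "hand_eye" (4x4, takes a point from camera to tool coordinates, whose origin is the TCP and whose axes are the tool frame's). Camera axes: x right, y down, z forward; pixel columns grow to the right and rows downward; lengths in m; the calibration is good to about 2 mm. A picture is of the moment at which its call begins: read the wrist's pose just before it. There is no depth.
- sign_off(): hands the job in, once; it reports no verdict.
Trained networks look in a picture, given as the dict that the camera call returned (one of the last four; its "shot" number tells which), for a name from the list of things; names that differ only in an ending like _2 or _b are one class to them, and where a whole thing is asked for, a point or a joint stands for the part that bears it (a point fixed in the world has none). Each returns a list of dicts, best first, with "p" (0 to 1); they miss things now and then, are a little off and sometimes report something else, mostly with a low value. They report only what shows in the picture. A call takes as long as a camera call. They do not tell look-alikes from the thing itself.
- masks_of(picture, label): "region" (400x640 bool, what is visible of it) and "xy" ([column, row] in pixels, amid what is visible of it).
The state is a dict: "clock": time; "qpos": joint angles; "qd": joint speeds; "effort": joint torques, N m; "position": TCP position; "ee_rot": TCP orientation; "contact_force": force on the tool from outside, world axes, zero at the start; "moment": the same for the moment, N m; "width": finger opening in m.
Only numpy, scipy, OpenCV 4.12 (cv2) and the standard library are available. Lean on these libraries where they do the work, as an engineer would, in place of code of your own. Each camera call takes 0.05 s, during which the arm holds its last target. There are 200 camera calls.

### The job

Blow the cartridge case on the indexing stage clean with a puff: press the nozzle cap of the clamped duster can right down and let it spring back up. Then grip the stage's bar knob and turn it clockwise (seen from above) three clicks from its home stop, to the third stop and no further, and finish still holding the knob there, steady for the picture. Do not disturb the tin and the two vials.

Things in the scene. Friction and masses are not known exactly. Their poses are not given: they have to be found in the camera images.
- index_stage: indexing stage, fixed to the desk (its place varies): an aluminium plate 175 x 100 mm with a grey gear housing, 44 mm high to the top of its round graduated collar. Origin on the desk straight below the knob's axis; +z up; +x runs along the housing from the knob to the specimen spindle, whose axis is 85 mm from the knob's. A brass cartridge case stands fixed on the spindle (its top 77 mm above the desk) and turns with the knob
- knob_bar: the black upright bar of the knob, to be gripped across its 14 mm thickness: 46 mm long (its x), 14 mm thick (its y), 39 mm high; white line on its -x end. Origin on the knob's axis at a good gripping height, 74 mm above the desk; the bar's top is 15 mm above the origin, the 44 mm round disc under the bar has its top 24 mm below the origin. At the home stop the bar's axes are parallel to the stage's and the white line points to the one long line on the collar
- index_knob (a joint): turn of the knob in rad, 0 at the home stop where it starts, growing clockwise seen from above. It clicks into a sprung stop every 20 degrees (0.349 rad): first stop 0.349, second 0.698, third 1.047; 18 stops to the turn, one short line on the collar each. About 0.08 to 0.16 N m carry it over from stop to stop; half-way past, it pulls itself on into the next. It cannot turn back beyond home (limit -0.08) and runs on past the third stop if turned on
- duster: small bare-metal air-duster can, 44 mm across, clamped upright in a fixed foot 64 mm square; it stands left of the stage, its nozzle towards the cartridge case. Origin on the desk under the can's axis, +z up
- cap_top (a point): centre of the flat top of the duster's grey round nozzle cap, 26 mm across, 119 mm above the desk when up; a thin nozzle stub sticks out of its side to 24 mm from the axis. Moves with the cap
- nozzle_cap (a joint): how far the nozzle cap is pressed straight down, in m: 0 up, 0.006 fully down. Spring: starts to move at 1.5 N, fully down at 5 N, springs back when let go
- wax_tin: round tin, 56 mm across, 20 mm high, loose on the desk right of the stage; leave alone. Origin at its underside
- vial_a: sample vial with screw cap, 23 mm across, 53 mm high, loose on the desk right of the stage; leave alone. Origin at its underside
- vial_c: a second such vial, beside the first; leave alone. Origin at its underside
Things that resemble listed ones, but are neither listed nor needed, are in the scene too. There is more than one size of the duster; the job needs the middle-sized.

How it is judged:
On the way, in this order (a step that is already met when the one before it is completed fails the run):
1. nozzle cap pressed right down (value of joint nozzle_cap above 0.0045 m and value of joint index_knob below 0.174535 rad), for 0.1 s.
2. nozzle cap let go and back up, knob still at home (value of joint nozzle_cap below 0.0015 m and contact force between the fingers and duster below 0.1 N and value of joint index_knob below 0.174535 rad), for 0.1 s.
3. knob turned over the first click (value of joint index_knob above 0.244349 rad), for 0.02 s.
4. knob in the third stop, gripped (value of joint index_knob between 0.96721 and 1.12721 rad and contact force between the fingers and knob_bar above 3 N and horizontal distance between the grasp point and knob_bar below 0.02 m), for 0.3 s.
At the end, for the whole second after the job is handed in: Knob still in its third stop (1.047 rad, within 0.08), gripped by the fingers (over 3 N, grasp point within 20 mm of its axis in plan); nozzle cap up (within 1.5 mm) and untouched; tin and both vials upright, within 20 mm of their starting places (all of step 4 and value of joint nozzle_cap below 0.0015 m and contact force between the fingers and duster below 0.1 N and velocity of joint index_knob between -0.15 and 0.15 rad/s and distance of each of wax_tin, vial_a, vial_c from where it was at the start of the episode below 0.02 m and angle between each of wax_tin, vial_a, vial_c's own z axis and vertical below 0.2 rad); the arm keeps its last pose, push and grip.
It fails at once if the knob was turned past the third stop, more than half-way to the fourth (value of joint index_knob above 1.22174 rad).
It fails at once if the tin or a vial was moved by more than 20 mm or knocked over (distance of any of wax_tin, vial_a, vial_c from where it was at the start of the episode above 0.02 m or angle between any of wax_tin, vial_a, vial_c's own z axis and vertical above 0.4 rad).
It also fails if it takes over 45 s, if anything falls off the work surface, if the arm or the gripper's body presses on something with over 40 N, if the wrist force passes 120 N, or if a joint passes its speed limit or range.

## Working session

There is one attempt and no reset: what is moved stays moved. The work goes in short steps, Python scripts to look and compute and a tool call to move; the robot and the scene stay as the last step left them, time stands still between calls to the robot, and variables do not carry over. Pictures are saved under pics/ and viewed, about 8 in all and at most 12, crops included, and the job is handed in when it is done.

Besides the shell and the picture viewer there is one more tool, called after ">>>" by a JSON object that holds its "fn" and its "kwargs". play_rows: Moves the arm, as the interface text tells. Its arguments: {"type":"object","properties":{"series":{"type":"array"},"squeeze":{"type":"number"}},"required":["series"]}

```bash
mkdir -p pics
cat > h.py <<'E'
import numpy as np, cv2
from rig import *
from scipy.spatial.transform import Rotation as R
def cam(im, st=None):
    f=200/np.tan(np.radians(im["vfov"])/2)
    K=np.array([[f,0,im["cx"]],[0,f,im["cy"]],[0,0,1]]); d=np.array(im["dist"],float)
    if "rvec" in im:
        Rm=cv2.Rodrigues(np.array(im["rvec"],float))[0].T; o=-Rm@np.array(im["tvec"],float).ravel()
    else:
        H=np.array(im["hand_eye"]); q=st["ee_rot"]; Rt=R.from_quat([q[1],q[2],q[3],q[0]]).as_matrix()
        Rm=Rt@H[:3,:3]; o=Rt@H[:3,3]+np.array(st["position"])
    return K,d,Rm,o
def onz(im,px,z,st=None):
    K,d,Rm,o=cam(im,st)
    p=cv2.undistortPoints(np.array(px,float).reshape(-1,1,2),K,d).reshape(-1,2)
    r=np.c_[p,np.ones(len(p))]@Rm.T
    return o+r*((z-o[2])/r[:,2])[:,None]
def proj(im,P,st=None):
    K,d,Rm,o=cam(im,st)
    return cv2.projectPoints(np.array(P,float).reshape(-1,1,3),cv2.Rodrigues(Rm.T)[0],-Rm.T@o,K,d)[0].reshape(-1,2)
def save(im,n,crop=None,s=1):
    a=im["pixels"][...,::-1]
    if crop: a=a[crop[1]:crop[3],crop[0]:crop[2]]
    cv2.imwrite("pics/"+n,cv2.resize(a,None,fx=s,fy=s,interpolation=cv2.INTER_CUBIC))
E
python3 - <<'E'
from h import *
st=get_state(); print(st["position"],st["ee_rot"],st["width"],tips_ahead)
ims={}
for n in("scene","side"):
    im=get_image(n); save(im,n+"1.png")
    print(n,cam(im)[3])
    for l,z in(("knob_bar",.074),("nozzle_cap",.115),("duster",.06),("index_stage",.03),("wax_tin",.01),("vial_a",.03)):
        for r in masks_of(im,l): print(l,round(r["p"],2),np.round(r["xy"]),r["region"].sum(),np.round(onz(im,r["xy"],z)[0],3))
E
```

```text
[0.16903117 0.54906456 0.24143882] [ 4.47399456e-04  8.04463835e-01  5.94000923e-01 -8.00958721e-04] 0.08550885592240207 0.011
scene [ 0.04489491 -0.52303709  0.46650041]
nozzle_cap 0.57 [312. 246.] 547 [ 0.445 -0.099  0.115]
nozzle_cap 0.5 [263. 188.] 113 [0.535 0.144 0.115]
nozzle_cap 0.44 [324. 152.] 212 [0.791 0.216 0.115]
nozzle_cap 0.43 [395. 256.] 309 [ 0.511 -0.212  0.115]
duster 0.63 [322. 192.] 1998 [0.695 0.126 0.06 ]
duster 0.63 [244. 206.] 555 [0.52  0.195 0.06 ]
duster 0.59 [266. 217.] 1219 [0.522 0.122 0.06 ]
index_stage 0.92 [320. 260.] 3558 [ 0.517 -0.043  0.03 ]
wax_tin 0.73 [376. 283.] 741 [ 0.553 -0.146  0.01 ]
vial_a 0.71 [397. 258.] 351 [ 0.62  -0.142  0.03 ]
side [ 1.11865403 -0.14490122  0.9720382 ]
knob_bar 0.79 [266. 191.] 238 [ 0.503 -0.036  0.074]
nozzle_cap 0.78 [379. 227.] 363 [0.694 0.141 0.115]
nozzle_cap 0.45 [348. 168.] 142 [0.541 0.14  0.115]
nozzle_cap 0.4 [401. 169.] 75 [0.582 0.243 0.115]
duster 0.82 [393. 182.] 549 [0.573 0.237 0.06 ]
duster 0.62 [350. 189.] 989 [0.557 0.139 0.06 ]
duster 0.62 [373. 253.] 2319 [0.718 0.122 0.06 ]
index_stage 0.97 [280. 220.] 3144 [ 0.559 -0.026  0.03 ]
wax_tin 0.78 [232. 235.] 198 [ 0.545 -0.132  0.01 ]
```

View pics/scene1.png

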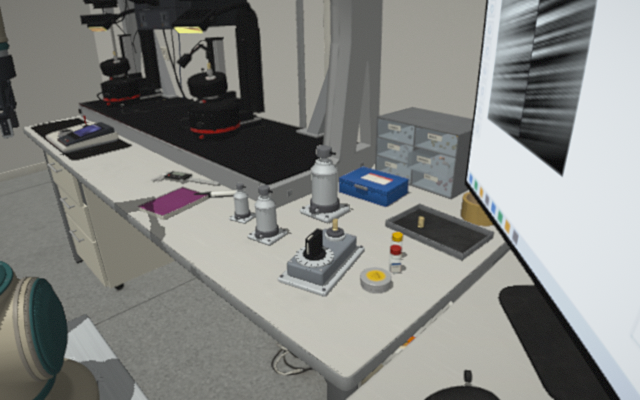

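View pics/side1.png

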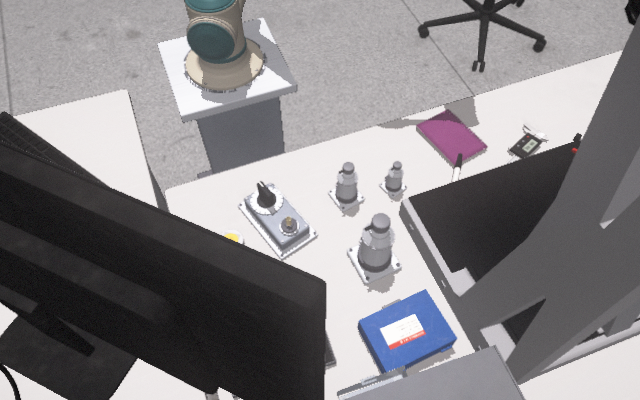

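The dusters are small (scene 241,203), middle (266,217) and large (323,182). I choose the middle one: both views put its cap at about (0.54, 0.14) at the stated height. I'll move in for a wrist view.

>>> {"fn": "play_rows", "kwargs": {"series": [{"fingers": -1, "dx": 20, "dy": -30, "dz": 8}, {"fingers": -1, "dx": 20, "dy": -33, "dz": 8}, {"fingers": -1, "dx": 20, "dy": -33, "dz": 8}, {"fingers": -1, "dx": 20, "dy": -33, "dz": 8}, {"fingers": -1, "dx": 20, "dy": -33, "dz": 8}, {"fingers": -1, "dx": 20, "dy": -33, "dz": 8}, {"fingers": -1, "dx": 20, "dy": -33, "dz": 8}, {"fingers": -1, "dx": 20, "dy": -33, "dz": 8}, {"fingers": -1, "dx": 20, "dy": -33, "dz": 5}, {"fingers": -1, "dx": 20, "dy": -33, "dz": 5}, {"fingers": -1, "dx": 20, "dy": -33, "dz": 5}, {"fingers": -1, "dx": 20, "dy": -33}, {"fingers": -1, "dx": 20, "dy": -33}, {"fingers": -1, "dx": 20, "dy": -33}, {"fingers": -1, "dx": 15, "dy": -20}, {"fingers": -1}], "squeeze": 40}}

```text
invalid input at $.series[0]: expected keys fingers, dx, dy, dz, turn
```

```bash
cat > look.py <<'E'
from h import *
import sys
st=get_state(); im=get_image("wrist"); save(im,sys.argv[1]); np.save("im.npy",[im,st],allow_pickle=True)
print(st["clock"],st["position"],R.from_quat(np.roll(st["ee_rot"],-1)).as_matrix()[:2,0],cam(im,st)[3])
for l,z in(("knob_bar",.089),("nozzle_cap",.119),("duster",.06),("index_stage",.03)):
    for r in masks_of(im,l): print(l,round(r["p"],2),np.round(r["xy"]),r["region"].sum(),np.round(onz(im,r["xy"],z,st)[0],3))
E
python3 look.py w1.png
```

```text
0.7 [0.1692771  0.54957783 0.24234233] [0.29434105 0.95570044] [0.09908051 0.57101765 0.37343585]
```

View pics/w1.png

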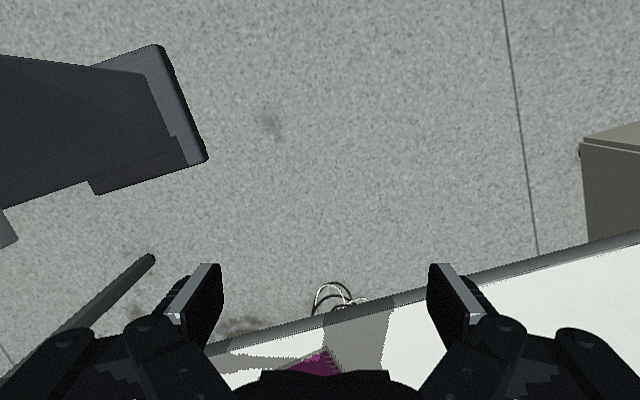

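The move was refused because every key must be present, so the wrist picture shows only floor and desk edge. I'll repeat it with full rows.

>>> {"fn": "play_rows", "kwargs": {"series": [{"fingers": -1, "dx": 20, "dy": -33, "dz": 6, "turn": 0}, {"fingers": -1, "dx": 20, "dy": -33, "dz": 6, "turn": 0}, {"fingers": -1, "dx": 20, "dy": -33, "dz": 6, "turn": 0}, {"fingers": -1, "dx": 20, "dy": -33, "dz": 6, "turn": 0}, {"fingers": -1, "dx": 20, "dy": -33, "dz": 6, "turn": 0}, {"fingers": -1, "dx": 20, "dy": -33, "dz": 6, "turn": 0}, {"fingers": -1, "dx": 20, "dy": -33, "dz": 6, "turn": 0}, {"fingers": -1, "dx": 20, "dy": -33, "dz": 6, "turn": 0}, {"fingers": -1, "dx": 20, "dy": -33, "dz": 6, "turn": 0}, {"fingers": -1, "dx": 20, "dy": -33, "dz": 6, "turn": 0}, {"fingers": -1, "dx": 20, "dy": -33, "dz": 0, "turn": 0}, {"fingers": -1, "dx": 20, "dy": -33, "dz": 0, "turn": 0}, {"fingers": -1, "dx": 25, "dy": -30, "dz": 0, "turn": 0}, {"fingers": -1, "dx": 25, "dy": -30, "dz": 0, "turn": 0}, {"fingers": -1, "dx": 25, "dy": -30, "dz": 0, "turn": 0}, {"fingers": -1, "dx": 20, "dy": -5, "dz": 0, "turn": 0}, {"fingers": 1, "dx": 0, "dy": 0, "dz": 0, "turn": 0}, {"fingers": 1, "dx": 0, "dy": 0, "dz": 0, "turn": 0}], "squeeze": 40}}

```text
clock: 2.45
position: [0.514, 0.0327, 0.3065]
ee_rot: [0.003, 0.803, 0.596, 0.005]
contact_force: [-0.2, -0.0, 0.2]
width: 0.0639
```

```bash
python3 look.py w2.png
```

```text
2.45 [0.51402211 0.03272127 0.3064603 ] [0.29059084 0.95683399] [0.44223194 0.05367007 0.43676707]
knob_bar 0.9 [261. 179.] 885 [ 0.504 -0.031  0.089]
nozzle_cap 0.71 [438. 163.] 696 [0.532 0.137 0.119]
nozzle_cap 0.61 [541. 140.] 416 [0.539 0.231 0.119]
duster 0.62 [451. 264.] 2936 [0.674 0.143 0.06 ]
duster 0.61 [419. 152.] 3509 [0.531 0.135 0.06 ]
duster 0.56 [512. 132.] 2419 [0.539 0.235 0.06 ]
index_stage 0.59 [282. 184.] 10547 [ 0.528 -0.024  0.03 ]
```

View pics/w2.png

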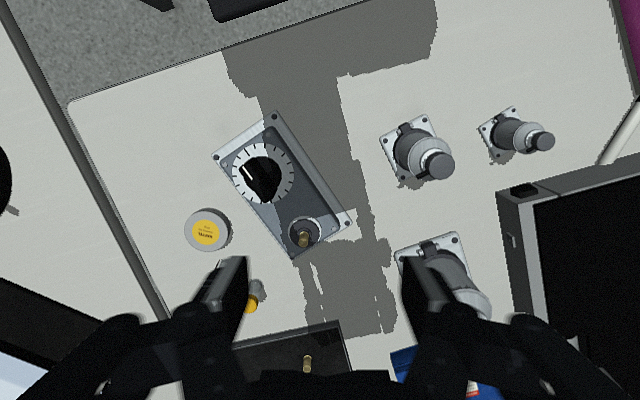

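The wrist view shows the middle duster cap at (438,163), the knob collar at (263,173) and the spindle at about (303,235), with the plate corners visible. I'll compute the axes and check them as an overlay crop.

```bash
cat > ov.py <<'E'
from h import *
im,st=np.load("im.npy",allow_pickle=True)
c=onz(im,[[212,157],[278,112],[352,222],[295,259]],.005,st); print(np.round(c,3))
a=(c[3]-c[0]+c[2]-c[1]); yaw=np.arctan2(a[1],a[0])
print("sides",[round(np.linalg.norm(c[i]-c[(i+1)%4]),3) for i in range(4)],"yaw",yaw)
k=onz(im,[[263,173]],.044,st)[0]; print("collar",k)
m=masks_of(im,"knob_bar")
cap=onz(im,[[440,165]],.119,st)[0]; print("cap",cap)
t=np.linspace(0,2*np.pi,60)
def circ(c,r,z): return proj(im,np.c_[c[0]+r*np.cos(t),c[1]+r*np.sin(t),0*t+z],st)
ux=np.array([np.cos(yaw),np.sin(yaw)]);uy=np.array([-ux[1],ux[0]])
K=k[:2]
bar=[np.r_[K+sx*.023*ux+sy*.007*uy,.089] for sx,sy in((-1,-1),(1,-1),(1,1),(-1,1),(-1,-1))]
big=cv2.resize(im["pixels"][90:280,190:490,::-1],None,fx=2.6,fy=2.6,interpolation=cv2.INTER_CUBIC)
for p,col in((circ(cap,.013,.119),(0,255,0)),(circ(K,.022,.05),(0,255,255)),(circ(K+.085*ux,.006,.077),(0,0,255)),(proj(im,bar,st),(255,0,255))):
    cv2.polylines(big,[np.int32((p-[190,90])*2.6)],False,col,1)
cv2.imwrite("pics/ov.png",big)
E
python3 ov.py
```

```text
[[ 0.475 -0.1    0.005]
 [ 0.447 -0.004  0.005]
 [ 0.609  0.043  0.005]
 [ 0.638 -0.046  0.005]]
sides [np.float64(0.1), np.float64(0.168), np.float64(0.094), np.float64(0.172)] yaw 0.3030809674127994
collar [ 0.50613769 -0.03767893  0.044     ]
cap [0.53459812 0.13882816 0.119     ]
```

View pics/ov.png

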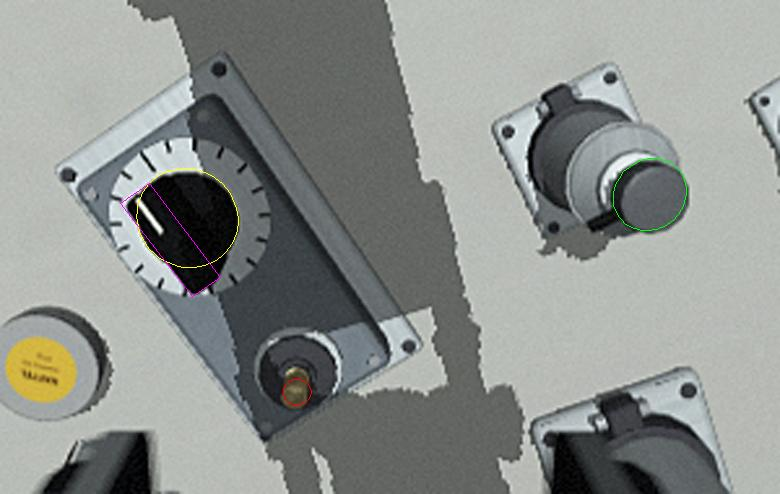

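The overlay matches the cap (26 mm circle at z 0.119), the disc, the bar top and the case, so this is the middle duster. Next I go above the cap with the fingers closed.

>>> {"fn": "play_rows", "kwargs": {"series": [{"fingers": 1, "dx": 5, "dy": 30, "dz": 0, "turn": 0}, {"fingers": 1, "dx": 5, "dy": 30, "dz": 0, "turn": 0}, {"fingers": 1, "dx": 5, "dy": 30, "dz": -10, "turn": 0}, {"fingers": 1, "dx": 5, "dy": 14, "dz": -30, "turn": 0}, {"fingers": 1, "dx": 0, "dy": 0, "dz": -35, "turn": 0}, {"fingers": 1, "dx": 0, "dy": 0, "dz": -35, "turn": 0}, {"fingers": 1, "dx": 0, "dy": 0, "dz": -30, "turn": 0}, {"fingers": 1, "dx": 0, "dy": 0, "dz": -10, "turn": 0}, {"fingers": 1, "dx": 0, "dy": 0, "dz": 0, "turn": 0}]}}

```text
clock: 3.5
position: [0.5278, 0.1509, 0.1582]
ee_rot: [0.006, 0.799, 0.601, 0.012]
contact_force: [0.3, -0.3, 0.3]
width: -0.0002
```

>>> {"fn": "play_rows", "kwargs": {"series": [{"fingers": 1, "dx": 7, "dy": -11, "dz": -6, "turn": 0}, {"fingers": 1, "dx": 0, "dy": 0, "dz": -6, "turn": 0}, {"fingers": 1, "dx": 0, "dy": 0, "dz": 0, "turn": 0}, {"fingers": 1, "dx": 0, "dy": 0, "dz": 0, "turn": 0}]}}

```text
clock: 3.83
position: [0.5361, 0.1402, 0.148]
ee_rot: [0.007, 0.798, 0.602, 0.014]
contact_force: [-0.1, 1.1, -0.3]
width: -0.0
```

Run:
```python
from h import *
im=get_image("side"); save(im,"s2.png",(290,110,430,230),5)
im=get_image("scene"); save(im,"s3.png",(220,140,320,240),5)
a=cv2.imread("pics/s2.png");b=cv2.imread("pics/s3.png")
cv2.imwrite("pics/s23.png",np.hstack([cv2.resize(a,(400,343)),cv2.resize(b,(343,343))]))
```

```text
(no output)
```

View pics/s23.png

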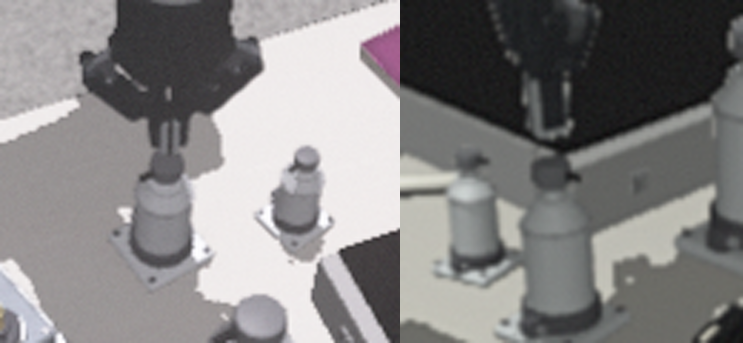

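Both views show the closed tips centred above the middle cap with a gap of about 18 mm. Now I press it.

>>> {"fn": "play_rows", "kwargs": {"series": [{"fingers": 1, "dx": 0, "dy": 0, "dz": -8, "turn": 0}, {"fingers": 1, "dx": 0, "dy": 0, "dz": -6, "turn": 0}, {"fingers": 1, "dx": 0, "dy": 0, "dz": -4, "turn": 0}, {"fingers": 1, "dx": 0, "dy": 0, "dz": -4, "turn": 0}, {"fingers": 1, "dx": 0, "dy": 0, "dz": -3, "turn": 0}]}}

```text
clock: 4.35
position: [0.5378, 0.1404, 0.124]
ee_rot: [0.009, 0.798, 0.602, 0.017]
contact_force: [-1.5, -0.3, 11.7]
width: -0.0001
```

>>> {"fn": "play_rows", "kwargs": {"series": [{"fingers": 1, "dx": 0, "dy": 0, "dz": -2, "turn": 0}, {"fingers": 1, "dx": 0, "dy": 0, "dz": -2, "turn": 0}, {"fingers": 1, "dx": 0, "dy": 0, "dz": -2, "turn": 0}]}}

```text
clock: 4.6
position: [0.5379, 0.1404, 0.124]
ee_rot: [0.01, 0.798, 0.603, 0.018]
contact_force: [-4.2, -0.9, 14.5]
width: 0.0003
```

The cap is bottomed: z is stalled at 0.124 with 14.5 N. I'll lift off and move over the knob, opening and turning as I go.

>>> {"fn": "play_rows", "kwargs": {"series": [{"fingers": 1, "dx": 0, "dy": 0, "dz": 15, "turn": 0}, {"fingers": 1, "dx": 0, "dy": 0, "dz": 20, "turn": 0}, {"fingers": 1, "dx": 0, "dy": 0, "dz": 25, "turn": 0}, {"fingers": -1, "dx": 0, "dy": 0, "dz": 25, "turn": 0}, {"fingers": -1, "dx": -5, "dy": -25, "dz": 10, "turn": 0.1}, {"fingers": -1, "dx": -5, "dy": -28, "dz": 0, "turn": 0.1}, {"fingers": -1, "dx": -5, "dy": -28, "dz": 0, "turn": 0.1}, {"fingers": -1, "dx": -5, "dy": -28, "dz": 0, "turn": 0.1}, {"fingers": -1, "dx": -5, "dy": -28, "dz": 0, "turn": 0.1}, {"fingers": -1, "dx": -5, "dy": -22, "dz": 0, "turn": 0.1}, {"fingers": -1, "dx": 0, "dy": 0, "dz": 0, "turn": 0}, {"fingers": -1, "dx": 0, "dy": 0, "dz": 0, "turn": 0}]}}

```text
clock: 5.6
position: [0.5059, -0.0231, 0.2217]
ee_rot: [0.005, 0.57, 0.821, 0.02]
contact_force: [0.2, 0.8, -0.3]
width: 0.0857
```

```bash
python3 look.py w3.png
```

```text
5.6 [ 0.50587636 -0.02308058  0.22171678] [-0.34931163  0.93689225] [ 0.43303159 -0.05268361  0.34985666]
knob_bar 0.66 [306. 179.] 1065 [ 0.503 -0.038  0.089]
nozzle_cap 0.64 [502. 296.] 865 [0.531 0.134 0.119]
nozzle_cap 0.52 [581. 321.] 337 [0.53  0.207 0.119]
duster 0.77 [469. 255.] 5004 [0.528 0.131 0.06 ]
duster 0.68 [387. 353.] 3690 [0.657 0.104 0.06 ]
duster 0.67 [551. 296.] 2991 [0.539 0.227 0.06 ]
index_stage 0.86 [304. 186.] 16057 [ 0.526 -0.034  0.03 ]
```

View pics/w3.png

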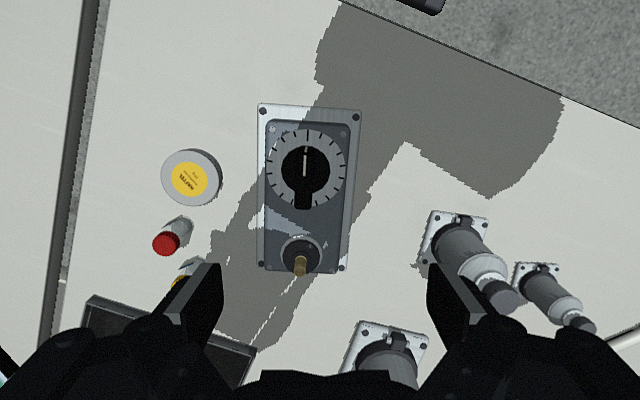

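The knob is still home: the white line points up to the long collar mark, with the collar centre at about (307,168). I'll refine its position and yaw.

```bash
sed -i 's/\[\[212,157\].*\]\],.005/[[259,103],[361,112],[345,272],[257,269]],.005/; s/\[\[263,173\]\]/[[306.5,168]]/; s/\[90:280,190:490,/[90:290,230:380,/; s/\[190,90\]/[230,90]/' ov.py; python3 ov.py
python3 - <<'E'
from h import *
im,st=np.load("im.npy",allow_pickle=True)
A=onz(im,[[304.5,152],[304,176]],.089,st);print("white line ends",A)   # toward -x end
c=onz(im,[[303.5,205]],.089,st)
q=masks_of(im,"vial_a"); [print(r["p"],r["xy"],onz(im,r["xy"],.04,st)) for r in q]
E
```

```text
[[ 0.471 -0.1    0.005]
 [ 0.444 -0.006  0.005]
 [ 0.612  0.044  0.005]
 [ 0.642 -0.05   0.005]]
sides [np.float64(0.098), np.float64(0.175), np.float64(0.099), np.float64(0.179)] yaw 0.28526223251098426
collar [ 0.50525734 -0.03840079  0.044     ]
cap [0.45429228 0.04231967 0.119     ]
white line ends [[ 0.4835324  -0.04601924  0.089     ]
 [ 0.5012409  -0.04020808  0.089     ]]
0.67 [190.7, 264.8] [[ 0.63895933 -0.11343595  0.04      ]]
0.6 [173.1, 234.3] [[ 0.61225568 -0.13695932  0.04      ]]
```

View pics/ov.png

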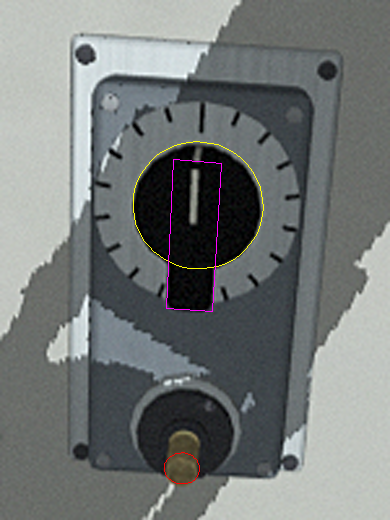

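>>> {"fn": "play_rows", "kwargs": {"series": [{"fingers": -1, "dx": 0, "dy": -8, "dz": -10, "turn": -0.065}, {"fingers": -1, "dx": 0, "dy": -6, "dz": -30, "turn": 0}, {"fingers": -1, "dx": 0, "dy": 0, "dz": -35, "turn": 0}, {"fingers": -1, "dx": 0, "dy": 0, "dz": -30, "turn": 0}, {"fingers": -1, "dx": 0, "dy": 0, "dz": -15, "turn": 0}, {"fingers": -1, "dx": 0, "dy": 0, "dz": 0, "turn": 0}, {"fingers": -1, "dx": 0, "dy": 0, "dz": 0, "turn": 0}]}}

```text
clock: 6.53
position: [0.5093, -0.0315, 0.1005]
ee_rot: [0.01, 0.594, 0.804, 0.022]
contact_force: [0.1, -0.1, -0.5]
width: 0.0856
```

```bash
cat > s.py <<'E'
from h import *
s=get_state(); M=R.from_quat(np.roll(s["ee_rot"],-1)).as_matrix()
print(s["clock"],np.round(s["position"],4),"yaw",np.arctan2(M[1,0],M[0,0]),"zaxis",np.round(M[:,2],3),"grasp",np.round(s["position"]-.008*M[:,2],4),np.round(s["contact_force"],1),np.round(s["moment"],2),s["width"],np.round(s["qpos"],2))
E
python3 s.py
```

```text
6.5333 [ 0.5093 -0.0315  0.1005] yaw 1.8705261973819443 zaxis [ 0.042  0.024 -0.999] grasp [ 0.5089 -0.0317  0.1085] [ 0.1 -0.1 -0.5] [-0.04  0.02  0.01] 0.08563327974608327 [-0.22  0.29  1.88  0.04  0.94 -2.11]
```

>>> {"fn": "play_rows", "kwargs": {"series": [{"fingers": -1, "dx": -4, "dy": -6, "dz": -12, "turn": -0.01}, {"fingers": -1, "dx": 0, "dy": 0, "dz": -12, "turn": 0}, {"fingers": -1, "dx": 0, "dy": 0, "dz": -7, "turn": 0}, {"fingers": -1, "dx": 0, "dy": 0, "dz": 0, "turn": 0}, {"fingers": -1, "dx": 0, "dy": 0, "dz": 0, "turn": 0}]}}

```text
clock: 6.95
position: [0.5104, -0.0369, 0.0742]
ee_rot: [0.015, 0.597, 0.802, 0.024]
contact_force: [0.9, 0.2, -0.7]
width: 0.0853
```

```bash
python3 s.py
```

```text
6.95 [ 0.5104 -0.0369  0.0742] yaw 1.8628735157396965 zaxis [ 0.053  0.022 -0.998] grasp [ 0.51   -0.0371  0.0822] [ 0.9  0.2 -0.7] [-0.02 -0.01  0.01] 0.08532221477297774 [-0.23  0.32  1.92  0.04  0.86 -2.12]
```

>>> {"fn": "play_rows", "kwargs": {"series": [{"fingers": -1, "dx": -6, "dy": -1, "dz": -4, "turn": 0}, {"fingers": -1, "dx": 0, "dy": 0, "dz": 0, "turn": 0}, {"fingers": 0.4, "dx": 0, "dy": 0, "dz": 0, "turn": 0}, {"fingers": 0.4, "dx": 0, "dy": 0, "dz": 0, "turn": 0}, {"fingers": 0.4, "dx": 0, "dy": 0, "dz": 0, "turn": 0}]}}

```text
clock: 7.37
position: [0.5061, -0.0381, 0.0732]
ee_rot: [0.018, 0.596, 0.802, 0.026]
contact_force: [0.7, 0.7, -1.7]
width: 0.0518
```

```bash
python3 s.py
```

```text
7.3667 [ 0.5061 -0.0381  0.0732] yaw 1.8635113415007178 zaxis [ 0.059  0.02  -0.998] grasp [ 0.5056 -0.0382  0.0812] [ 0.7  0.7 -1.7] [ 0.02  0.01 -0.04] 0.05181032133651865 [-0.24  0.31  1.94  0.04  0.84 -2.13]
```

>>> {"fn": "play_rows", "kwargs": {"series": [{"fingers": 0.4, "dx": -1, "dy": 0, "dz": -6, "turn": 0}, {"fingers": 0.4, "dx": 0, "dy": 0, "dz": 0, "turn": 0}, {"fingers": 1, "dx": 0, "dy": 0, "dz": 0, "turn": 0}, {"fingers": 1, "dx": 0, "dy": 0, "dz": 0, "turn": 0}, {"fingers": 1, "dx": 0, "dy": 0, "dz": 0, "turn": 0}, {"fingers": 1, "dx": 0, "dy": 0, "dz": 0, "turn": 0}, {"fingers": 1, "dx": 0, "dy": 0, "dz": 0, "turn": 0}, {"fingers": 1, "dx": 0, "dy": 0, "dz": 0, "turn": 0}]}}

```text
clock: 8.03
position: [0.5055, -0.0383, 0.0672]
ee_rot: [0.018, 0.596, 0.802, 0.026]
contact_force: [-0.2, 0.6, 1.7]
width: 0.0135
```

```bash
python3 s.py
```

```text
8.0333 [ 0.5055 -0.0383  0.0672] yaw 1.8634989070286772 zaxis [ 0.06   0.02  -0.998] grasp [ 0.505  -0.0385  0.0752] [-0.2  0.6  1.7] [-0.09  0.05  0.03] 0.013459561001645415 [-0.24  0.32  1.95  0.05  0.83 -2.13]
```

The knob is gripped (width 13.5 mm, little side load). I turn it clockwise (negative) in small steps.

>>> {"fn": "play_rows", "kwargs": {"series": [{"fingers": 1, "dx": 0, "dy": 0, "dz": 0, "turn": -0.06}, {"fingers": 1, "dx": 0, "dy": 0, "dz": 0, "turn": -0.06}, {"fingers": 1, "dx": 0, "dy": 0, "dz": 0, "turn": -0.06}, {"fingers": 1, "dx": 0, "dy": 0, "dz": 0, "turn": -0.06}, {"fingers": 1, "dx": 0, "dy": 0, "dz": 0, "turn": -0.06}, {"fingers": 1, "dx": 0, "dy": 0, "dz": 0, "turn": -0.06}]}}

```text
clock: 8.53
position: [0.5055, -0.038, 0.0672]
ee_rot: [0.022, 0.736, 0.677, 0.022]
contact_force: [0.3, 0.3, 1.1]
width: 0.0135
```

```bash
python3 s.py
```

```text
8.5333 [ 0.5055 -0.038   0.0672] yaw 1.4873458601315548 zaxis [ 0.063 -0.003 -0.998] grasp [ 0.505  -0.038   0.0752] [0.3 0.3 1.1] [-0.04  0.04  0.12] 0.01353912450995314 [-0.22  0.31  1.95  0.02  0.81 -1.72]
```

>>> {"fn": "play_rows", "kwargs": {"series": [{"fingers": 1, "dx": 0, "dy": 0, "dz": 0, "turn": -0.06}, {"fingers": 1, "dx": 0, "dy": 0, "dz": 0, "turn": -0.06}, {"fingers": 1, "dx": 0, "dy": 0, "dz": 0, "turn": -0.06}, {"fingers": 1, "dx": 0, "dy": 0, "dz": 0, "turn": -0.06}, {"fingers": 1, "dx": 0, "dy": 0, "dz": 0, "turn": -0.06}, {"fingers": 1, "dx": 0, "dy": 0, "dz": 0, "turn": -0.06}, {"fingers": 1, "dx": 0, "dy": 0, "dz": 0, "turn": -0.06}, {"fingers": 1, "dx": 0, "dy": 0, "dz": 0, "turn": -0.06}, {"fingers": 1, "dx": 0, "dy": 0, "dz": 0, "turn": 0}]}}

```text
clock: 9.28
position: [0.5056, -0.0376, 0.0672]
ee_rot: [0.027, 0.881, 0.472, 0.016]
contact_force: [-0.2, -0.5, 1.3]
width: 0.0133
```

```bash
python3 s.py
```

```text
9.2833 [ 0.5056 -0.0376  0.0672] yaw 0.9832942803640984 zaxis [ 0.054 -0.033 -0.998] grasp [ 0.5052 -0.0373  0.0752] [-0.2 -0.5  1.3] [-0.09  0.07 -0.02] 0.013314356401430315 [-0.2   0.32  1.95 -0.03  0.82 -1.16]
```

>>> {"fn": "play_rows", "kwargs": {"series": [{"fingers": 1, "dx": 0, "dy": 0, "dz": 0, "turn": -0.06}, {"fingers": 1, "dx": 0, "dy": 0, "dz": 0, "turn": -0.06}, {"fingers": 1, "dx": 0, "dy": 0, "dz": 0, "turn": -0.04}, {"fingers": 1, "dx": 0, "dy": 0, "dz": 0, "turn": 0}, {"fingers": 1, "dx": 0, "dy": 0, "dz": 0, "turn": 0}, {"fingers": 1, "dx": 0, "dy": 0, "dz": 0, "turn": 0}, {"fingers": 1, "dx": 0, "dy": 0, "dz": 0, "turn": 0}]}}

```text
clock: 9.87
position: [0.5057, -0.0375, 0.0672]
ee_rot: [0.028, 0.915, 0.401, 0.014]
contact_force: [-0.3, -0.3, 0.8]
width: 0.0137
```

```bash
python3 s.py
python3 - <<'E'
from h import *
im=get_image("wrist"); save(im,"w4.png",None,1)
E
```

```text
9.8667 [ 0.5057 -0.0375  0.0672] yaw 0.8263828981795684 zaxis [ 0.048 -0.041 -0.998] grasp [ 0.5053 -0.0372  0.0752] [-0.3 -0.3  0.8] [-0.02  0.09 -0.03] 0.01373489986116767 [-0.19  0.32  1.94 -0.04  0.83 -0.99]
```

View pics/w4.png

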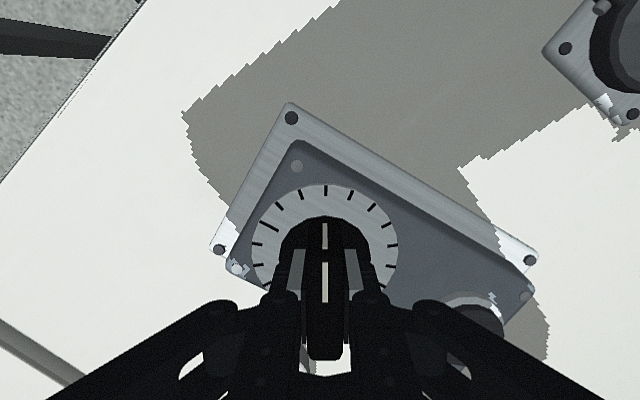

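The white line points squarely at a collar tick (326,190), the third from the long line at about (257,243). The turn measured from the tool's yaw is 1.037 rad with almost no residual moment. Handing in.

```bash
python3 -c "
from rig import *
print(sign_off())"
```

```text
the job is handed in; nothing more can be done
None
```

I did the puff, turned the knob three clicks clockwise to its third stop, and handed in with the gripper still holding it. The sign-off gives no verdict.

- **Puff:** I pressed the middle duster's cap until it stalled at 14.5 N, well over the 5 N needed for fully down, then lifted clear. I didn't measure the cap springing back up.
- **Knob:** I gripped the bar at 13.5 mm width, with the grasp point within about 1 mm of its axis. The tool's yaw shows a turn of 1.037 rad against a target of 1.047. The residual twist about the knob's axis was about 0.03 N m, and the white line points at the third collar mark from the long one.
- **Bystanders:** I kept clear of the tin and both vials, but took no final picture of them.
- **Disagreements:** The tool was tilted about 0.06 rad from vertical while gripping. One early move call was refused for missing keys and moved nothing, which cost one picture.

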